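# Return the elbow bin and confirm the pick

### The arm

A 7-joint arm with a two-finger parallel gripper is mounted at the origin on the work surface. World frame = base frame: x ahead of the robot, y to its left, z up, the work surface at z = 0. Lengths are in m, angles in rad, forces in N, time in s.
With the tool pointing down it reaches from about 0.425 to 0.95 m from the base axis. Payload 4.7 kg.
Tool frame: the origin (TCP) lies between the finger pads, 19 mm behind the fingertips; this is the grasp point; z points along the fingers, y is the line along which they close (so a half turn about z gives the same grasp; the last joint's range is limited). The gripper opens to 85 mm and grips with 20 to 120 N. Pads are 22 mm wide; open, the fingers measure 114 mm over their backs; the gripper's body (76 mm by 85 mm) begins 54 mm behind the grasp point. The pads swing forward as they close: fully open they stand 13 mm farther back than shut.
Start: joints at [-1.344, 0.469, -0.049, 1.532, 0.024, 1.141, -0.082], TCP at [0.171, 0.653, 0.25] pointing down, gripper open.
Joint ranges: [-2.59, 2.59], [-0.33, 1.99], [-1.39, 1.29], [0.1, 2.45], [-1.04, 4.18], [0.21, 1.99], [-2.66, 2.66]. Speed limits (rad/s): [2.57, 2.57, 3.14, 3.14, 3.14, 3.14, 3.14].

### API

Orientations are given as a rotation vector (axis times angle).
In Python, from station import r gives the robot as it stands. The module is installed in compiled form; this text tells all that it offers.
- The arm moves only by the tool play_rows, never from a script. Its argument "plan" is a list of rows, each an object with "dp": the shift along the tool's x, y, z scaled (see below), a list of three; "roll": the turn about the tool's z scaled (see below). In form: [{"dp": [dx, dy, dz], "roll": roll}, ...]. A call has 1 to 20 rows; each row is the pose to reach, as a shift and turn from the pose commanded when the call began, along the tool's axes at that moment, turning the shorter way round; what a row does not reach only later rows make up. The controller multiplies each number of a shift by 150 mm and each number of a turn by 360 degrees. A row lasts 1/10 s, in which the tool goes at most 50 mm and 8.59 degrees, less where a joint would pass 70% of its speed; a pose out of reach is approached as far as the arm can. A call with a number of a shift or a turn outside -1 to 1 is refused whole. A call with a gripper value outside its range is refused whole. "jaw" is the opening, from 0 (shut) to 1 (fully open), set as the call begins (left out, the last holds). The fingers move at their own pace and stop on an object; the grip force is fixed at half the most. Time passes only in rows, so rows that repeat a pose let the fingers close. It gives the time, the measured TCP pose, the force, the opening and the grip force at its end, in the units of the state.
- r.observe(): the state, without advancing time (a new reading comes with each control period).
- r.read_camera(name): name is "scene" or "top"; returns a dict with "img" (384x512x3 uint8, blue, green, red), "range_z" (384x512 float32, m along the optical axis (not along the pixel's ray), 0 where there is no reading), "vfov" (degrees; the focal length in pixels is half the picture's height over the tangent of half this angle, whatever the lens; pixels are square), "cx", "cy" (the principal point, pixels), "extrinsics" (4x4, takes a point from camera to world coordinates). Camera axes: x right, y down, z forward; pixel columns grow to the right and rows downward; lengths in m; the calibration is good to about 2 mm. A picture is of the moment at which its call begins.
- r.hand_in(): hands the job in; it is judged then, once.
Trained networks look in the newest picture that a camera, given by its name, has taken for a name from the list of things; names that differ only in an ending like _2 or _b are one class to them, and where a whole thing is asked for, a point or a joint stands for the part that bears it (a point fixed in the world has none). Each returns a list of dicts, best first, with "conf" (0 to 1); they miss things now and then, are a little off and sometimes report something else, mostly with a low value. They report only what shows in the picture. A call takes as long as a camera call. They do not tell look-alikes from the thing itself.
- r.masks_of(camera, label): "region" (384x512 bool, what is visible of it) and "pixel" ([row, column] in pixels, amid what is visible of it).
The state is a dict: "time": time; "q": joint angles; "dq": joint speeds; "effort": joint torques, N m; "ee_pos": TCP position; "eef_rot": TCP orientation; "ft_force": force on the tool from outside, world axes, zero at the start; "wrist_torque": the same for the moment, N m; "width": opening from 0.0 (shut) to 1.0 (fully open); "grip_force": force on a finger pad.
Only numpy, scipy, OpenCV 4.12 (cv2) and the standard library are available. Lean on these libraries where they do the work, as an engineer would, in place of code of your own. Each camera call takes 0.05 s, during which the arm holds its last target. There are 200 camera calls.

### The job

The pick from the bin of pipe elbows is finished: with your fingertips, gently push that bin by the outside of its front fully home against its back stop, without gripping it, lifting it or reaching into it, then press the round confirm button in front of it and let it come up again. Leave the other bins (the pulled-out bin of end caps too), the other buttons and keys, and everything else on the bench as they are, and end clear of everything.

Things in the scene. Friction and masses are not known exactly. Their poses are not given: they have to be found in the camera images.
- elbow_bin: open-fronted blue bin full of grey pipe elbows, loose on its lane: 160 mm deep (x), 100 wide (y), sides 70 high, front lip 38 high, 3 thick. Origin: centre of the underside; +x to its back, the lip's flat outer face at x = -80 mm. About 0.6 kg, contents do not move; slides at 2 to 10 N. At the start pulled out 45 to 70 mm towards the robot, over its own confirm module
- elbow_lane: fixed rack lane of the elbow bin, one of four side by side 120 mm apart in varying order. Origin: on the bench (z = 0) under the bin's centre when fully home; +x is the way a bin is pushed home, y level, z up. Deck 60 mm high, front edge at x = -90 mm; back stop face at x = +80 mm, so a home bin is at x = 0. Guides 15 mm above the deck leave the bin 4 mm play each side
- elbow_module: black housing 44 x 114 x 18 mm fixed in front of the elbow lane, its top leaning 15 degrees to the robot, 30 to 42 mm above the bench. Seen from the robot: round white confirm button on the right half; display window, and nearer the robot a grey rocker key 30 x 10 mm, on the left. Every lane has one. Origin: centre of its underside; z normal to its top
- elbow_confirm_top (a point): centre of the top face of the elbow lane's round confirm button, 28 mm across, 8 mm proud of the housing. In the lane frame: x = -123 mm, y = -24 mm (right, seen from the robot), 43 mm above the bench. A pulled-out bin's underside passes 12 mm or more above it
- elbow_confirm (a joint): travel of that button, 0 up to 0.005 m fully down, along its axis (15 degrees off vertical); a spring starts at 1.2 N, reaches 4 N fully down, and lifts it again; registers from 3 mm
- tee_bin: the same kind of bin, full of grey tees (three-way pieces, 72 mm long); loose on its own lane, home; to be left as it is. Origin and axes as for the elbow bin
- coupling_bin: the same kind of bin, full of grey couplings (straight sleeves, 58 mm long); loose on its own lane, home; to be left as it is. Origin and axes as for the elbow bin
- cap_bin: the same kind of bin, full of grey end caps (short domed caps, 41 mm across); loose on its own lane, also pulled out 45 to 70 mm (somebody is still picking from it); to be left as it is. Origin and axes as for the elbow bin
- tee_confirm (a joint): travel of the confirm button in front of the tee bin, 0 to 0.005 m; not to be pressed
- coupling_confirm (a joint): travel of the confirm button in front of the coupling bin, 0 to 0.005 m; not to be pressed
- cap_confirm (a joint): travel of the confirm button in front of the cap bin, 0 to 0.005 m; not to be pressed
- elbow_rocker (a joint): tilt of the quantity rocker key on the elbow lane's module, 0 level, up to 0.15 rad either way; not to be pressed
- tee_rocker (a joint): tilt of the quantity rocker key on the tee lane's module, 0 level, up to 0.15 rad either way; not to be pressed
- coupling_rocker (a joint): tilt of the quantity rocker key on the coupling lane's module, 0 level, up to 0.15 rad either way; not to be pressed
- cap_rocker (a joint): tilt of the quantity rocker key on the cap lane's module, 0 level, up to 0.15 rad either way; not to be pressed
- loose_elbow: one grey elbow lying on the bench in front of the rack, 49 mm each way, 37 mm high; origin on the bench under it
- loose_cap: one grey end cap standing on the bench close in front of the modules, 41 mm across, 26 mm high; origin at its underside
- loose_coupling: one grey coupling standing upright on the rack's left end wing (60 mm above the bench), 40 mm across, 58 mm high; origin at its underside
- spray_can: spray can standing on the bench at the right, 54 mm across, 170 mm high; origin at its underside
- scanner: hand-held barcode scanner lying on the bench at the left, about 180 mm long, 42 mm high; origin on the bench under it
Things that resemble listed ones, but are neither listed nor needed, are in the scene too. What is shaped like the elbow_bin but turquoise or yellow is not meant.

How it is judged:
By the outcome, as a careful person would: the job done as asked, in the order asked, and still so for the second after the job is handed in, with the robot touching nothing.
It also fails if it takes over 40 s, if anything falls off the work surface, if the arm or the gripper's body presses on something with over 40 N, if the wrist force passes 120 N, or if a joint passes its speed limit or range.

## Working session

There is one attempt and no reset: what is moved stays moved. The work goes in short steps, Python scripts to look and compute and a tool call to move; the robot and the scene stay as the last step left them, time stands still between calls to the robot, and variables do not carry over. Pictures are saved under pics/ and viewed, at most 10 in all, crops included, and the job is handed in when it is done.

Besides the shell and the picture viewer there is one more tool, called after "Call:" by a JSON object that holds its "api" and its "payload". play_rows: Moves the arm, as the interface text tells. Its arguments: {"type":"object","properties":{"plan":{"type":"array"},"jaw":{"type":"number"}},"required":["plan"]}

```bash
mkdir -p pics
cat > h.py <<'E'
import numpy as np, cv2
from station import r
def cam(n):
    c=r.read_camera(n); f=192/np.tan(np.radians(c["vfov"])/2)
    z=c["range_z"]; v,u=np.mgrid[0:384,0:512]
    p=np.stack([(u-c["cx"])/f*z,(v-c["cy"])/f*z,z],-1)
    E=np.array(c["extrinsics"]); P=p@E[:3,:3].T+E[:3,3]; P[z==0]=np.nan
    return c,P
E
python3 - <<'E'
from h import *
s=r.observe(); print({k:np.round(s[k],3) for k in ("time","ee_pos","eef_rot","ft_force","width")})
ims=[]
for n in ("scene","top"):
    c,P=cam(n); cv2.imwrite(f"pics/{n}0.png",c["img"]); print(n,c["vfov"],c["cx"],c["cy"],np.round(c["extrinsics"],2).tolist())
    for l in ("elbow_bin","cap_bin","tee_bin","coupling_bin","elbow_confirm","elbow_module","loose_elbow","loose_cap","spray_can","scanner"):
        for m in r.masks_of(n,l)[:4]:
            R=m["region"]; print(l,round(m["conf"],2),np.round(m["pixel"]),R.sum(),np.round(np.nanmedian(P[R],0),3))
E
```

```text
{'time': np.float64(0.0), 'ee_pos': array([0.171, 0.653, 0.249]), 'eef_rot': array([-4.010e-01, -3.116e+00,  3.000e-03]), 'ft_force': array([-0.245,  1.223,  0.586]), 'width': np.float64(1.002)}
scene 53.13919243778834 258.3439788747006 189.90443365155917 [[-0.22, 0.59, -0.77, 1.57], [0.98, 0.13, -0.18, 0.24], [-0.0, -0.79, -0.61, 0.89], [0.0, 0.0, 0.0, 1.0]]
elbow_bin 0.85 [158. 226.] 1029 [ 0.334 -0.169  0.058]
elbow_bin 0.7 [170. 308.] 1227 [0.357 0.167 0.057]
elbow_bin 0.69 [196. 262.] 1280 [0.632 0.043 0.121]
cap_bin 0.88 [197. 190.] 1347 [ 0.66  -0.19   0.112]
tee_bin 0.7 [206. 300.] 1139 [0.647 0.168 0.114]
coupling_bin 0.79 [201. 225.] 1126 [ 0.679 -0.064  0.116]
elbow_confirm 0.5 [212. 330.] 277 [0.644 0.264 0.097]
spray_can 0.62 [146. 168.] 564 [ 0.36  -0.412  0.101]
scanner 0.64 [191. 390.] 423 [0.399 0.471 0.035]
top 49.832134406777456 251.18334457566814 189.72232285602897 [[-0.02, -0.99, 0.17, 0.29], [-1.0, 0.03, 0.0, 0.0], [-0.01, -0.17, -0.99, 1.27], [0.0, 0.0, 0.0, 1.0]]
elbow_bin 0.79 [157. 239.] 2101 [0.575 0.037 0.123]
elbow_bin 0.76 [249. 200.] 1954 [0.33  0.165 0.063]
elbow_bin 0.64 [253. 317.] 2156 [ 0.306 -0.179  0.062]
cap_bin 0.62 [142. 320.] 2277 [ 0.625 -0.2    0.114]
coupling_bin 0.55 [131. 280.] 2162 [ 0.657 -0.072  0.104]
elbow_module 0.53 [226. 247.] 239 [0.389 0.023 0.031]
elbow_module 0.48 [186. 260.] 25 [ 0.512 -0.022  0.033]
loose_elbow 0.78 [224. 246.] 196 [0.391 0.022 0.032]
loose_elbow 0.25 [189. 212.] 66 [0.507 0.122 0.044]
spray_can 0.56 [237. 407.] 679 [ 0.338 -0.406  0.155]
scanner 0.82 [238.  96.] 1011 [0.361 0.469 0.035]
```

```bash
python3 -c "
import cv2
a=cv2.imread('pics/top0.png');cv2.imwrite('pics/t1.png',cv2.resize(a[90:290,130:390],None,fx=3,fy=3,interpolation=2))
a=cv2.imread('pics/scene0.png');cv2.imwrite('pics/s1.png',cv2.resize(a[120:290,130:420],None,fx=2.7,fy=2.7,interpolation=2))"
```

```text
(no output)
```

View pics/t1.png

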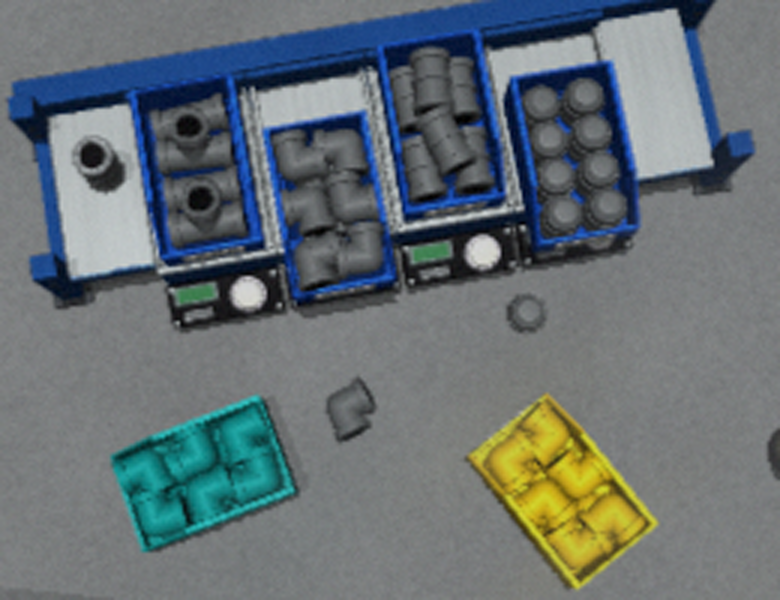

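View pics/s1.png

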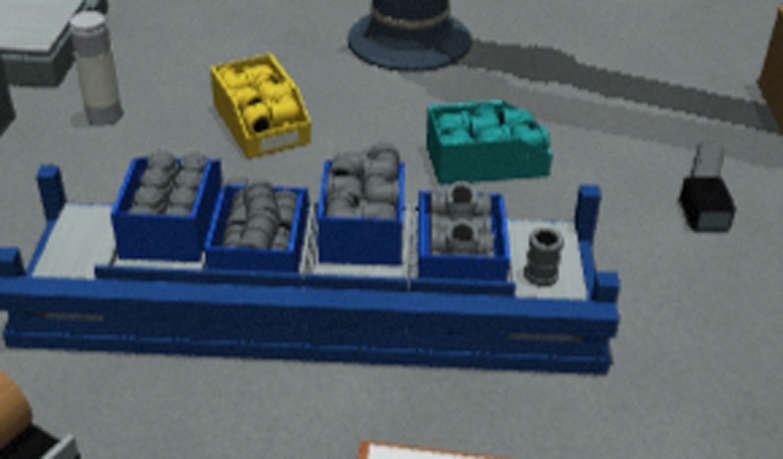

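The elbow bin is second from the left in the top view, centred near pixel (240,160). The tee bin is to its left and the coupling bin to its right, both home, and the cap bin at far right is pulled out. The white buttons at about (212,188) and (291,174) belong to the tee and coupling lanes, so they bracket the elbow lane.

```bash
cat > m.py <<'E'
from h import *
def meas(plot=None):
    c,P=cam("top"); hsv=cv2.cvtColor(c["img"],cv2.COLOR_BGR2HSV)
    w=(hsv[...,1]<40)&(hsv[...,2]>185); B=[]
    for u,v in ((212,188),(291,174)):
        m=np.zeros_like(w); m[v-8:v+9,u-8:u+9]=1; m&=w&(P[...,2]<.055)
        B.append(np.nanmean(P[m],0)); print("btn",m.sum(),np.round(B[-1],4))
    d=B[0]-B[1]; yaw=np.arctan2(-d[0],d[1]); print("dist",np.linalg.norm(d[:2]),"yaw",np.degrees(yaw))
    btn=(B[0]+B[1])/2; ex=np.array([np.cos(yaw),np.sin(yaw)]); ey=np.array([-ex[1],ex[0]])
    o=btn[:2]+.123*ex+.024*ey; print("elbow btn",btn.round(4),"lane o",o.round(4))
    L=np.stack([(P[...,:2]-o)@ex,(P[...,:2]-o)@ey,P[...,2]],-1)
    return c,P,L,o,ex,ey,yaw,btn,hsv
E
python3 - <<'E'
from m import *
c,P,L,o,ex,ey,yaw,btn,hsv=meas()
blue=(abs(hsv[...,0].astype(int)-115)<15)&(hsv[...,1]>120)
for nm,y0 in (("tee",.12),("elbow",0),("coup",-.12),("cap",-.24)):
    k=blue&(abs(L[...,1]-y0)<.06)&(L[...,2]>.085)&(L[...,0]<.09)
    lip=k&(L[...,2]<.105)&(abs(L[...,1]-y0)<.03)&(L[...,0]<-.05)
    rim=k&(L[...,2]>.12)
    print(nm,"lip x",np.percentile(L[lip][:,0],[5,50,95]).round(4),"z",np.median(L[lip][:,2]).round(4),lip.sum(),"rim y",np.percentile(L[rim][:,1],[2,98]).round(4),"x",np.percentile(L[rim][:,0],[2,98]).round(4))
e=(abs(L[...,1])<.05)&(L[...,0]>-.16)&(L[...,0]<.03)
print("zmax bin",np.nanmax(L[e][:,2]), "front zmax",np.nanmax(L[e&(L[...,0]<-.09)][:,2]))
from scipy.spatial.transform import Rotation as R
s=r.observe(); print(R.from_rotvec(s["eef_rot"]).as_matrix().round(3))
E
```

```text
btn 62 [0.5064 0.1247 0.0437]
btn 65 [ 0.5435 -0.1129  0.0442]
dist 0.24049267978791436 yaw 8.876841251525072
elbow btn [0.5249 0.0059 0.0439] lane o [0.6428 0.0486]
tee lip x [-0.085  -0.0837 -0.0746] z 0.0977 45 rim y [0.0682 0.1678] x [-0.5474  0.075 ]
elbow lip x [-0.1446 -0.1431 -0.1401] z 0.0977 45 rim y [-0.0501  0.0485] x [-0.1111  0.0149]
coup lip x [-0.0832 -0.0814 -0.0643] z 0.0985 48 rim y [-0.1716 -0.072 ] x [-0.0431  0.0772]
cap lip x [-0.1373 -0.1353 -0.1288] z 0.0988 46 rim y [-0.2905 -0.1917] x [-0.0973  0.023 ]
zmax bin 0.13668426302302428 front zmax 0.1344139779548572
[[-0.967  0.253  0.   ]
 [ 0.253  0.967  0.   ]
 [-0.     0.    -1.   ]]
```

Call:
{"api": "play_rows", "payload": {"plan": [{"dp":[-0.147,-0.179,0],"roll":0},{"dp":[-0.295,-0.358,0],"roll":0},{"dp":[-0.442,-0.538,0],"roll":0},{"dp":[-0.59,-0.717,0],"roll":0},{"dp":[-0.737,-0.896,0],"roll":0}], "jaw": 0}}

```text
time: 1.65
ee_pos: [0.2442, 0.4937, 0.2502]
eef_rot: [0.401, 3.116, 0.001]
ft_force: [1.1, 0.0, 0.1]
width: 0.145
grip_force: 0.0
```

Call:
{"api": "play_rows", "payload": {"plan": [{"dp":[-0.147,-0.179,0],"roll":0},{"dp":[-0.295,-0.358,0],"roll":0},{"dp":[-0.442,-0.538,0],"roll":0},{"dp":[-0.59,-0.717,0],"roll":0},{"dp":[-0.737,-0.896,0],"roll":0}]}}

```text
time: 2.15
ee_pos: [0.3172, 0.3358, 0.2503]
eef_rot: [0.401, 3.116, 0.001]
ft_force: [0.5, -0.3, 1.1]
width: 0.003
grip_force: 0.0
```

Call:
{"api": "play_rows", "payload": {"plan": [{"dp":[-0.147,-0.179,0],"roll":0},{"dp":[-0.295,-0.358,0],"roll":0},{"dp":[-0.442,-0.538,0],"roll":0},{"dp":[-0.59,-0.717,0],"roll":0},{"dp":[-0.737,-0.896,0],"roll":0}]}}

```text
time: 2.65
ee_pos: [0.3901, 0.1778, 0.2504]
eef_rot: [0.401, 3.115, 0.001]
ft_force: [1.0, 0.5, 0.2]
width: -0.002
grip_force: 0.0
```

Call:
{"api": "play_rows", "payload": {"plan": [{"dp":[-0.147,-0.179,0],"roll":-0.013},{"dp":[-0.295,-0.358,0],"roll":-0.026},{"dp":[-0.442,-0.538,0],"roll":-0.039},{"dp":[-0.59,-0.717,0],"roll":-0.052},{"dp":[-0.737,-0.896,0],"roll":-0.0654},{"dp":[-0.737,-0.896,0],"roll":-0.0654},{"dp":[-0.737,-0.896,0],"roll":-0.0654}]}}

```text
time: 3.35
ee_pos: [0.4626, 0.0206, 0.25]
eef_rot: [0.24, -3.132, -0.001]
ft_force: [-0.7, 0.4, -0.2]
width: 0.003
grip_force: 0.0
```

Call:
{"api": "play_rows", "payload": {"plan": [{"dp":[0,0,0.2],"roll":0},{"dp":[0,0,0.4],"roll":0},{"dp":[0,0,0.6],"roll":0},{"dp":[0,0,0.8],"roll":0},{"dp":[0,0,0.9],"roll":0},{"dp":[0,0,1.0],"roll":0},{"dp":[0,0,1.0],"roll":0}]}}

```text
time: 4.05
ee_pos: [0.4608, 0.0225, 0.0984]
eef_rot: [0.246, -3.127, -0.0]
ft_force: [0.2, -0.8, 0.6]
width: -0.002
grip_force: 0.0
```

Run:
```python
from m import *
c,P,L,o,ex,ey,yaw,btn,hsv=meas()
t=np.array(r.observe()["ee_pos"]); d=t[:2]-o; print("tcp lane",d@ex,d@ey,t[2],"ft",np.round(r.observe()["ft_force"],1))
c2,_=cam("scene")
a=cv2.resize(c["img"][100:250,150:350],None,fx=3,fy=3,interpolation=2);b=cv2.resize(c2["img"][100:250,200:325],None,fx=3,fy=3)
cv2.imwrite("pics/a2.png",cv2.resize(np.hstack([a,b]),(800,369)))
```

```text
btn 73 [0.507  0.1239 0.0434]
btn 80 [ 0.544  -0.1128  0.0435]
dist 0.23965663451970903 yaw 8.87832640065545
elbow btn [0.5255 0.0055 0.0435] lane o [0.6434 0.0482]
tcp lane -0.18347017643356733 0.0024093937124102195 0.0994678671911634 ft [-0.8 -0.2  0. ]
```

View pics/a2.png

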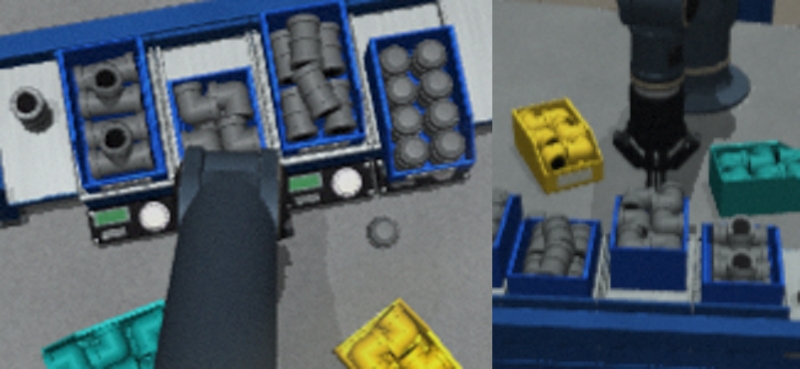

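The tool is in front of the elbow bin, centred on it and clear of it. The tip is about 30 mm short of the lip.

Call:
{"api": "play_rows", "payload": {"plan": [{"dp":[-0.05,0,0],"roll":0},{"dp":[-0.09,0,0],"roll":0},{"dp":[-0.12,0,0],"roll":0},{"dp":[-0.145,0,0],"roll":0},{"dp":[-0.165,0,0],"roll":0},{"dp":[-0.185,0,0],"roll":0},{"dp":[-0.205,0,0],"roll":0},{"dp":[-0.225,0,0],"roll":0},{"dp":[-0.245,0,0],"roll":0},{"dp":[-0.265,0,0],"roll":0}]}}

```text
time: 5.15
ee_pos: [0.4982, 0.0266, 0.0992]
eef_rot: [0.242, -3.124, -0.001]
ft_force: [-7.4, -1.1, 5.6]
width: -0.0
grip_force: 3.8
```

Call:
{"api": "play_rows", "payload": {"plan": [{"dp":[-0.03,0,0],"roll":0},{"dp":[-0.06,0,0],"roll":0},{"dp":[-0.09,0,0],"roll":0},{"dp":[-0.12,0,0],"roll":0},{"dp":[-0.15,0,0],"roll":0},{"dp":[-0.18,0,0],"roll":0},{"dp":[-0.2,0,0],"roll":0}]}}

```text
time: 5.85
ee_pos: [0.5285, 0.0313, 0.0992]
eef_rot: [0.242, -3.125, -0.0]
ft_force: [-7.4, -1.4, 4.9]
width: 0.002
grip_force: 3.6
```

Call:
{"api": "play_rows", "payload": {"plan": [{"dp":[-0.03,0,0],"roll":0},{"dp":[-0.06,0,0],"roll":0},{"dp":[-0.08,0,0],"roll":0},{"dp":[-0.1,0,0],"roll":0},{"dp":[-0.115,0,0],"roll":0},{"dp":[-0.13,0,0],"roll":0}]}}

```text
time: 6.45
ee_pos: [0.5474, 0.0342, 0.0992]
eef_rot: [0.242, -3.124, -0.0]
ft_force: [-7.0, -1.4, 4.0]
width: 0.003
grip_force: 3.6
```

```bash
cat > lip.py <<'E'
from m import *
c,P,L,o,ex,ey,yaw,btn,hsv=meas()
t=np.array(r.observe()["ee_pos"]); d=t[:2]-o; print("tcp lane",d@ex,d@ey,t[2],"ft",np.round(r.observe()["ft_force"],1))
blue=(abs(hsv[...,0].astype(int)-115)<15)&(hsv[...,1]>120)
for nm,y0 in (("tee",.12),("elbow",0),("coup",-.12),("cap",-.24)):
    k=blue&(abs(L[...,1]-y0)<.055)&(L[...,0]<.09)&(L[...,0]>-.16)
    rim=k&(L[...,2]>.12)
    lip=k&(abs(L[...,2]-.098)<.005)&(abs(L[...,1]-y0)<.035)&(L[...,0]<-.06)
    print(nm,"rim y",np.percentile(L[rim][:,1],[2,98]).round(4),"x",np.percentile(L[rim][:,0],[2,50,90,98]).round(4),"lip",np.percentile(L[lip][:,0],[5,50,95]).round(4) if lip.sum() else 0)
E
python3 lip.py
```

```text
btn 0 [nan nan nan]
btn 83 [ 0.5442 -0.1129  0.0436]
dist nan yaw nan
elbow btn [nan nan nan] lane o [nan nan]
tcp lane nan nan 0.09922779161300807 ft [-4.1 -0.6  1.3]m.py:7: RuntimeWarning: Mean of empty slice
  B.append(np.nanmean(P[m],0)); print("btn",m.sum(),np.round(B[-1],4))
Traceback (most recent call last):
  File "lip.py", line 9, in <module>
    print(nm,"rim y",np.percentile(L[rim][:,1],[2,98]).round(4),"x",np.percentile(L[rim][:,0],[2,50,90,98]).round(4),"lip",np.percentile(L[lip][:,0],[5,50,95]).round(4) if lip.sum() else 0)
                     ~~~~~~~~~~~~~^^^^^^^^^^^^^^^^^^^^
IndexError: index -1 is out of bounds for axis 0 with size 0
```

```bash
python3 - <<'E'
s=open('m.py').read()
i=s.index('    w=(hsv'); j=s.index('    L=np.stack')
open('m.py','w').write(s[:i]+"""    yaw=np.radians(8.877); btn=np.array([.5252,.0057,.0437]); o=np.array([.6431,.0484])
    ex=np.array([np.cos(yaw),np.sin(yaw)]); ey=np.array([-ex[1],ex[0]])
"""+s[j:])
E
python3 lip.py
```

```text
tcp lane -0.0960362332163067 0.0007707722916186028 0.09918986713711161 ft [-5.4 -0.7  2.1]
tee rim y [0.0685 0.1682] x [-0.0463  0.0389  0.0733  0.0749] lip [-0.0852 -0.0831 -0.0774]
elbow rim y [-0.0509  0.0494] x [-0.1413  0.0708  0.0744  0.0759] lip 0
coup rim y [-0.1714 -0.0718] x [-0.0435  0.0444  0.0752  0.0772] lip [-0.0837 -0.0816 -0.0796]
cap rim y [-0.2902 -0.1914] x [-0.0986 -0.0152  0.0207  0.0222] lip [-0.1373 -0.1353 -0.1325]
```

Call:
{"api": "play_rows", "payload": {"plan": [{"dp":[-0.01,0,0],"roll":0},{"dp":[-0.02,0,0],"roll":0},{"dp":[-0.025,0,0],"roll":0}]}}

```text
time: 6.85
ee_pos: [0.5509, 0.0348, 0.0992]
eef_rot: [0.242, -3.124, -0.0]
ft_force: [-8.4, -1.3, 6.4]
width: 0.0
grip_force: 4.5
```

Call:
{"api": "play_rows", "payload": {"plan": [{"dp":[-0.005,0,0],"roll":0},{"dp":[-0.01,0,0],"roll":0}]}}

```text
time: 7.05
ee_pos: [0.5509, 0.0348, 0.0991]
eef_rot: [0.242, -3.12, -0.001]
ft_force: [-11.4, -2.1, 8.5]
width: 0.001
grip_force: 6.1
```

Call:
{"api": "play_rows", "payload": {"plan": [{"dp":[-0.006,0,0],"roll":0},{"dp":[-0.012,0,0],"roll":0},{"dp":[-0.012,0,0],"roll":0}]}}

```text
time: 7.35
ee_pos: [0.551, 0.0348, 0.0988]
eef_rot: [0.241, -3.117, -0.001]
ft_force: [-14.4, -1.7, 10.6]
width: 0.002
grip_force: 7.3
```

```bash
python3 lip.py
```

```text
tcp lane -0.09310534862562224 0.0007390602295688439 0.09875758119887373 ft [-13.7  -2.3  11.6]
tee rim y [0.0684 0.168 ] x [-0.0445  0.0377  0.0732  0.0751] lip [-0.0852 -0.0832 -0.075 ]
elbow rim y [-0.0517  0.0483] x [-0.1277  0.0743  0.0773  0.0787] lip 0
coup rim y [-0.1712 -0.0718] x [-0.0469  0.0443  0.075   0.0763] lip [-0.0836 -0.0817 -0.0791]
cap rim y [-0.2901 -0.1914] x [-0.1002 -0.0165  0.0206  0.0223] lip [-0.1376 -0.1357 -0.1323]
```

Call:
{"api": "play_rows", "payload": {"plan": [{"dp":[0.02,0,0],"roll":0},{"dp":[0.06,0,0],"roll":0},{"dp":[0.15,0,0],"roll":0},{"dp":[0.3,0,0],"roll":0},{"dp":[0.45,0,0],"roll":0},{"dp":[0.5,0,-0.2],"roll":0},{"dp":[0.5,0,-0.4],"roll":0},{"dp":[0.5,0,-0.4],"roll":0}]}}

```text
time: 8.2
ee_pos: [0.4865, 0.0245, 0.1636]
eef_rot: [-0.242, 3.123, 0.002]
ft_force: [0.6, 0.1, -0.0]
width: 0.002
grip_force: 0.0
```

```bash
python3 lip.py
python3 - <<'E'
from m import *
c,P,*_=meas(); c2,_=cam("scene")
a=cv2.resize(c["img"][100:250,150:350],None,fx=3,fy=3,interpolation=2);b=cv2.resize(c2["img"][100:250,200:325],None,fx=3,fy=3)
cv2.imwrite("pics/a3.png",cv2.resize(np.hstack([a,b]),(800,369)))
E
```

```text
tcp lane -0.15953867091091078 0.0008264613513761991 0.16195017859711708 ft [-0.5  0.3 -0. ]
tee rim y [0.0685 0.1683] x [-0.0421  0.038   0.0735  0.0753] lip [-0.0854 -0.0834 -0.0774]
elbow rim y [-0.0504  0.0481] x [-0.1262  0.0489  0.077   0.0784] lip 0
coup rim y [-0.1711 -0.0717] x [-0.0408  0.0454  0.0749  0.0765] lip [-0.084  -0.0823 -0.0793]
cap rim y [-0.29   -0.1913] x [-0.1012 -0.0179  0.0203  0.0223] lip [-0.1375 -0.1354 -0.1319]
```

View pics/a3.png

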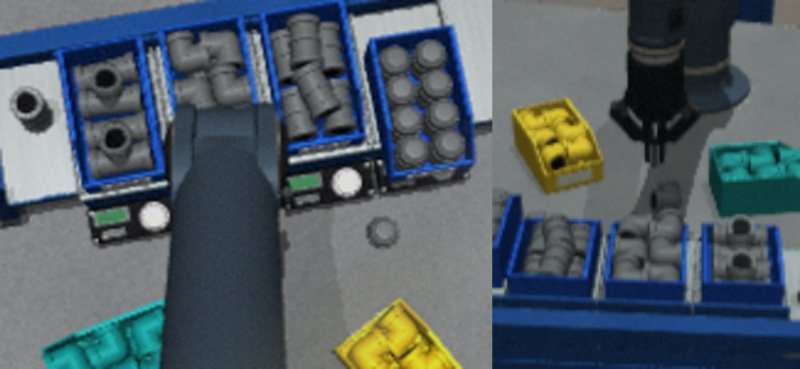

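The elbow bin is home, in line with its neighbours. Next I'll move above the button and descend.

Call:
{"api": "play_rows", "payload": {"plan": [{"dp":[-0.1,-0.08,0],"roll":0},{"dp":[-0.19,-0.165,0],"roll":0},{"dp":[-0.19,-0.165,0.2],"roll":0},{"dp":[-0.19,-0.165,0.4],"roll":0},{"dp":[-0.19,-0.165,0.5],"roll":0},{"dp":[-0.19,-0.165,0.56],"roll":0},{"dp":[-0.19,-0.165,0.58],"roll":0},{"dp":[-0.19,-0.165,0.58],"roll":0}]}}

```text
time: 9.15
ee_pos: [0.5155, 0.0043, 0.0727]
eef_rot: [0.243, -3.132, 0.0]
ft_force: [0.2, 0.1, 0.1]
width: -0.0
grip_force: 0.0
```

```bash
python3 lip.py | head -1
```

```text
tcp lane -0.1324599510067786 -0.023944996223524778 0.07319348048098456 ft [ 0.   0.3 -1.1]
```

Call:
{"api": "play_rows", "payload": {"plan": [{"dp":[-0.01,0,0.02],"roll":0},{"dp":[-0.01,0,0.04],"roll":0},{"dp":[-0.01,0,0.05],"roll":0},{"dp":[-0.01,0,0.06],"roll":0},{"dp":[-0.01,0,0.06],"roll":0}]}}

```text
time: 9.7
ee_pos: [0.5169, 0.0046, 0.0638]
eef_rot: [0.244, -3.132, -0.0]
ft_force: [0.7, 0.7, -0.7]
width: 0.001
grip_force: 0.0
```

Call:
{"api": "play_rows", "payload": {"plan": [{"dp":[0,0,0.007],"roll":0},{"dp":[0,0,0.013],"roll":0},{"dp":[0,0,0.013],"roll":0}]}}

```text
time: 10.0
ee_pos: [0.5172, 0.0046, 0.0621]
eef_rot: [-0.243, 3.132, 0.0]
ft_force: [0.2, 0.4, 1.0]
width: 0.002
grip_force: 0.6
```

Call:
{"api": "play_rows", "payload": {"plan": [{"dp":[0,0,0.007],"roll":0},{"dp":[0,0,0.01],"roll":0},{"dp":[0,0,0.01],"roll":0}]}}

```text
time: 10.3
ee_pos: [0.5175, 0.0046, 0.0607]
eef_rot: [-0.243, 3.131, 0.0]
ft_force: [0.9, 0.4, 2.4]
width: -0.003
grip_force: 0.9
```

Call:
{"api": "play_rows", "payload": {"plan": [{"dp":[0,0,0.007],"roll":0},{"dp":[0,0,0.012],"roll":0},{"dp":[0,0,0.012],"roll":0}]}}

```text
time: 10.6
ee_pos: [0.5176, 0.0046, 0.0589]
eef_rot: [-0.243, 3.131, 0.0]
ft_force: [0.7, 0.0, 3.0]
width: -0.001
grip_force: 1.4
```

Call:
{"api": "play_rows", "payload": {"plan": [{"dp":[0,0,0.006],"roll":0},{"dp":[0,0,0.01],"roll":0},{"dp":[0,0,0.01],"roll":0}]}}

```text
time: 10.9
ee_pos: [0.5175, 0.0046, 0.0574]
eef_rot: [-0.243, 3.131, -0.0]
ft_force: [1.4, -0.8, 4.5]
width: -0.0
grip_force: 1.8
```

Call:
{"api": "play_rows", "payload": {"plan": [{"dp":[0,0,0.005],"roll":0},{"dp":[0,0,0.008],"roll":0},{"dp":[0,0,0.008],"roll":0}]}}

```text
time: 11.2
ee_pos: [0.5176, 0.0046, 0.0568]
eef_rot: [-0.243, 3.131, 0.001]
ft_force: [0.2, 1.5, 10.3]
width: 0.003
grip_force: 5.0
```

The button bottomed out, as the force jumped to 10 N. Now I'll release it and retreat.

Call:
{"api": "play_rows", "payload": {"plan": [{"dp":[0,0,-0.02],"roll":0},{"dp":[0.01,0,-0.05],"roll":0},{"dp":[0.03,0,-0.1],"roll":0},{"dp":[0.1,0,-0.3],"roll":0},{"dp":[0.15,0,-0.5],"roll":0},{"dp":[0.2,0,-0.75],"roll":0},{"dp":[0.2,0,-1.0],"roll":0},{"dp":[0.2,0,-1.0],"roll":0}]}}

```text
time: 12.0
ee_pos: [0.4891, -0.0004, 0.2103]
eef_rot: [-0.242, 3.124, 0.002]
ft_force: [0.7, 0.5, -0.1]
width: 0.003
grip_force: 0.0
```

Call:
{"api": "play_rows", "payload": {"plan": [{"dp":[0,0.25,-0.1],"roll":0},{"dp":[0,0.5,-0.2],"roll":0},{"dp":[0,0.75,-0.3],"roll":0},{"dp":[0,1,-0.3],"roll":0},{"dp":[0,1,-0.3],"roll":0}]}}

```text
time: 12.5
ee_pos: [0.462, 0.1535, 0.2503]
eef_rot: [0.258, -3.129, -0.003]
ft_force: [-0.6, -0.5, -0.3]
width: -0.003
grip_force: 0.0
```

Call:
{"api": "play_rows", "payload": {"plan": [{"dp":[0,0.25,0],"roll":0},{"dp":[0,0.5,0],"roll":0},{"dp":[0,0.75,0],"roll":0},{"dp":[0,1,0],"roll":0},{"dp":[0,1,0],"roll":0}]}}

```text
time: 13.0
ee_pos: [0.4384, 0.301, 0.2496]
eef_rot: [0.256, -3.128, -0.001]
ft_force: [0.1, 0.9, -0.6]
width: -0.0
grip_force: 0.0
```

```bash
python3 lip.py
python3 - <<'E'
from m import *
c,P,L,o,ex,ey,yaw,btn,hsv=meas()
w=(hsv[...,1]<40)&(hsv[...,2]>185)
for y0 in (.12,0,-.12):
    k=w&(abs(L[...,0]+.123)<.02)&(abs(L[...,1]-y0+.024)<.02)&(L[...,2]<.06); print(k.sum(),np.mean(L[k],0).round(4))
c2,_=cam("scene")
a=cv2.resize(c["img"][90:290,130:390],None,fx=3,fy=3,interpolation=2)
cv2.imwrite("pics/a4.png",a)
E
```

```text
tcp lane -0.16283506015530444 0.27784415108707605 0.24955993000587173 ft [ 0.2 -1.1 -0.1]
tee rim y [0.0685 0.1681] x [-0.0453  0.0399  0.0734  0.0747] lip [-0.085  -0.0834 -0.0761]
elbow rim y [-0.0505  0.0482] x [-0.0432  0.0428  0.0767  0.0785] lip [-0.0819 -0.0797 -0.077 ]
coup rim y [-0.1711 -0.0718] x [-0.0435  0.0451  0.0749  0.0769] lip [-0.0835 -0.0815 -0.0794]
cap rim y [-0.2899 -0.1915] x [-0.099  -0.0154  0.0205  0.0226] lip [-0.1373 -0.1354 -0.1317]
77 [-0.1223  0.0951  0.0433]
79 [-0.1225 -0.0248  0.0435]
82 [-0.1223 -0.144   0.0427]
```

View pics/a4.png

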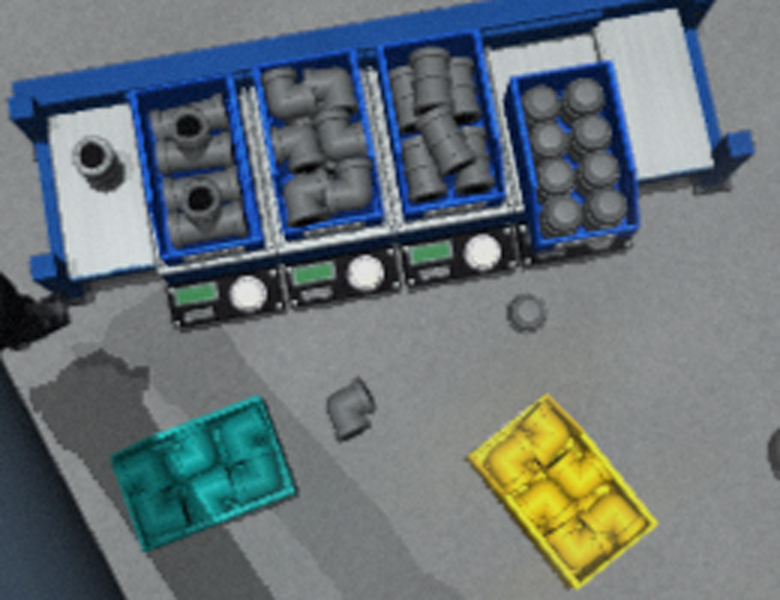

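The elbow bin is home: its lip is at lane x of about -80 mm. Its button, near crop pixel (365,272), is back up at the same height as the others. Nothing else has moved and the gripper is clear.

```bash
python3 -c "
from station import r
print(r.hand_in())"
```

```text
the job is handed in; nothing more can be done
None
```

The elbow bin is pushed fully home against its stop, its confirm button was pressed to the bottom and came back up, nothing else moved, the arm ended clear, and the job is handed in (about 13 s of robot time).

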